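Ready the nib mill: clear the lever, shut the drawer, lock the bayonet cover

ROBOT

A 7-joint arm with a two-finger parallel gripper is mounted at the origin on the work surface. World frame = base frame: x ahead of the robot, y to its left, z up, the work surface at z = 0. Lengths are in m, angles in rad, forces in N, time in s.
With the tool pointing down it reaches from about 0.375 to 0.925 m from the base axis. Payload 3.1 kg.
Tool frame: the origin (TCP) lies at the very end of the fingers, on their centre line; the grasp point (between the pads) lies 19 mm behind it; z points along the fingers, y is the line along which they close (so a half turn about z gives the same grasp; the last joint's range is limited). The gripper opens to 85 mm and grips with 20 to 120 N. Pads are 22 mm wide; open, the fingers measure 114 mm over their backs; the gripper's body (76 mm by 85 mm) begins 54 mm behind the grasp point. The pads swing forward as they close: fully open they stand 13 mm farther back than shut.
Start: joints at [-1.285, 0.383, 0.044, 1.598, -0.018, 1.161, -0.05], TCP at [0.243, 0.603, 0.231] pointing down, gripper open.
Joint ranges: [-2.61, 2.61], [-0.41, 2.15], [-1.48, 1.57], [0, 2.5], [-1.57, 4.71], [0.05, 1.97], [-2.85, 2.85]. Speed limits (rad/s): [2.79, 2.79, 3.14, 3.14, 3.14, 3.14, 3.14].

INTERFACE

Orientations are given as a unit quaternion [x, y, z, w].
In Python, from bench import arm, get_image, camera_info gives the robot as it stands.
- The arm moves only by the tool jog_arm, never from a script. Its argument "series" is a list of rows, each a list of 6 numbers: the shift along the tool's x, y, z in cm, then the turn, a rotation vector about the tool's x, y, z in degrees. In form: [[x, y, z, wx, wy, wz], ...]. A call has 1 to 12 rows; each row shifts and turns the commanded pose from where the row before left it, along the tool's axes as they then stand; what a row does not reach is not made up. A row lasts 1/8 s, in which the tool goes at most 62.5 mm and 10.7 degrees, less where a joint would pass 70% of its speed; a pose out of reach is approached as far as the arm can. A call with a gripper value outside its range is refused whole. "fingers" is the opening, from 0 (shut) to 1 (fully open), set as the call begins (left out, the last holds). The fingers move at their own pace and stop on an object; "grip_force" is the grip in N (left out, the last holds). Time passes only in rows, so rows that do not move let the fingers close. It gives the time, the measured TCP pose, the force, the opening and the grip force at its end, in the units of the state.
- arm.get_obs(): the state, without advancing time (a new reading comes with each control period).
- get_image(name): name is "side" or "top"; returns (picture, depth): 420x560x3 uint8, red, green, blue; 420x560 float32, m along the optical axis (not along the pixel's ray), 0 where there is no reading.
- camera_info(name): a dict with "K" (3x3 intrinsics, pixels), "extrinsics" (4x4, takes a point from camera to world coordinates). Camera axes: x right, y down, z forward; pixel columns grow to the right and rows downward; lengths in m; the calibration is good to about 2 mm. A picture is of the moment at which its call begins. camera_info takes no time and is no camera call.
- arm.job_done(): hands the job in; it is judged then, once.
The state is a dict: "time_s": time; "qpos": joint angles; "dq": joint speeds; "joint_efforts": joint torques, N m; "tcp_pos": TCP position; "orientation": TCP orientation; "ft_force": force on the tool from outside, world axes, zero at the start; "moment": the same for the moment, N m; "opening": finger opening in m; "grasp_force": force on a finger pad.
Only numpy, scipy, OpenCV 4.12 (cv2) and the standard library are available. Lean on these libraries where they do the work, as an engineer would, in place of code of your own. Each camera call takes 0.05 s, during which the arm holds its last target. There are 200 camera calls.

TASK

Get the cocoa nib mill ready to run. First take the tall tin that stands in the way of the cover lever's swing and stand it upright, wholly on the marble slab, and push the mill's drawer fully home (in either order); only then push the mill's cover down against its spring, turn it a quarter turn clockwise by its lever and let it spring up so that it is locked. Do not tip the tin over, and leave everything else on the table where it is.

Things in the scene. Friction and masses are not known exactly. Their poses are not given: they have to be found in the camera images.
- mill: Nib mill, fixed: steel housing 180 x 180 mm, top 75 mm above the table; on it a neck with catches (to 80 mm radius, 113 mm high) and a round bayonet cover. Origin: on the cover's axis at table level, z up. The drawer is in its -y side. The cover's lever points 135 degrees from its +x (towards +y) while unlocked, 45 degrees when locked.
- pad (a point): Point on the floor of the cover's lever, 100 mm from the cover's axis, 134 mm above the table while the cover is up. x outward along the lever, z up. Lever: straight steel channel open at the top, floor 46 mm wide between side walls 4 mm thick, 20 mm high; end wall 12 mm high, 46 mm beyond this point. Fingertips pressed on the floor push the cover down; moved round the axis they push a side wall.
- press (a joint): How far the cover is pressed down, m: 0 up, 0.016 at the bottom stop. Spring: about 3 N to start, 9 N at 0.008, 15 N at the bottom.
- cover (a joint): Turn of the cover, rad, growing clockwise seen from above: unlocked 0 to 0.08, end stop 1.61. Lugs block it beyond about 0.12 unless pressed more than 0.008 (0.010 to 0.015 is good while turning). Beyond 1.50 the lugs are under notches: let go there, it springs up to about 0.0045 and is locked; let go earlier, it stays down, not locked. Turning takes about 0.2 N m.
- drawer (a joint): How far the mill's drawer is open, m: 0 fully home (a stop). It slides along the mill's y axis with about 2 N friction and stays where it is left.
- drawer_face (a point): Centre of the drawer's flat white front, 40 mm above the table; the face is 120 mm wide, 50 mm high (15 to 65 mm above the table), looks along the mill's -y and stands 35 mm proud of the housing when home. Pushing it along the mill's +y closes the drawer. Axes parallel to the mill's.
- tin_mid (a point): Centre of the tall closed tin: plain aluminium cylinder 62 mm in diameter (lid 63 mm), 160 mm tall, about 0.25 kg, this point half-way up (80 mm). It stands on the table close to the mill's +y side, in the lever's swing.
- tall_tin: The same tall tin; origin at the centre of its underside, z up along it.
- slab: Marble slab let into the table, flush with the table's top, 170 x 170 mm, towards +y from the mill. Origin at its centre, at table level; x and y along its sides.
- pod: Dark brown cocoa pod lying on the table, 165 mm long along its y, 70 mm thick. Leave alone. Origin at table level under its middle.
- short_tin: Short closed aluminium tin, 67 mm in diameter, 95 mm tall. Leave alone. Origin at the centre of its underside.
- glass_jar: Amber glass jar with steel lid, 72 mm in diameter, 100 mm tall. Leave alone. Origin at the centre of its underside.
- foil_dish: Shallow gold dish, 110 mm across, 28 mm high. Leave alone. Origin at the centre of its underside.
- mug: White mug, 76 mm across plus a handle on its +y, 85 mm tall. Leave alone. Origin at the centre of its underside.
- tamper: Tamper standing close beside the drawer: steel foot 58 mm in diameter, dark wooden knob, 86 mm tall. Leave alone. Origin at the centre of its underside.
- scoop: Aluminium scoop lying on the table: blade 100 x 70 mm, 35 mm high, along its +x from the origin, round handle 90 mm along its -x. Leave alone. Origin at table level at the blade's back.

How it is judged:
By the outcome, as a careful person would: the job done as asked, in the order asked, and still so for the second after the job is handed in, with the robot touching nothing.
It also fails if it takes over 72 s, if anything falls off the work surface, if the arm or the gripper's body presses on something with over 40 N, if the wrist force passes 120 N, or if a joint passes its speed limit or range.

## Working session

There is one attempt and no reset: what is moved stays moved. The work goes in short steps, Python scripts to look and compute and a tool call to move; the robot and the scene stay as the last step left them, time stands still between calls to the robot, and variables do not carry over. Pictures are saved under pics/ and viewed, at most 10 in all, crops included, and the job is handed in when it is done.

Besides the shell and the picture viewer there is one more tool, called after "Emit:" by a JSON object that holds its "name" and its "arguments", one argument or row to a line. jog_arm: Moves the arm, as the interface text tells. Its arguments: {"type":"object","properties":{"series":{"type":"array"},"fingers":{"type":"number"},"grip_force":{"type":"number"}},"required":["series"]}

```bash
mkdir -p pics
cat > h.py <<'E'
import numpy as np, cv2
from bench import arm, get_image, camera_info
def grab(n,f=None):
    p,d=get_image(n)
    if f: cv2.imwrite('pics/'+f,cv2.cvtColor(p,cv2.COLOR_RGB2BGR))
    return p,d
def ray(n,u,v,z):
    c=camera_info(n);K=np.array(c['K']);T=np.array(c['extrinsics'])
    r=T[:3,:3]@np.linalg.inv(K)@[u,v,1];o=T[:3,3]
    return o+r*(z-o[2])/r[2]
def cloud(n,d):
    c=camera_info(n);K=np.array(c['K']);T=np.array(c['extrinsics'])
    v,u=np.mgrid[:d.shape[0],:d.shape[1]]
    P=np.stack([(u-K[0,2])/K[0,0]*d,(v-K[1,2])/K[1,1]*d,d],-1)
    return P@T[:3,:3].T+T[:3,3]
E
python3 - <<'E'
from h import *
np.set_printoptions(precision=3,suppress=True)
for n in('top','side'):
    p,d=grab(n,n+'1.png'); c=camera_info(n); print(n,np.array(c['K']),np.array(c['extrinsics'])); np.save(n+'d.npy',d)
print(arm.get_obs())
E
```

```text
top [[425.434   0.    275.026]
 [  0.    425.434 208.172]
 [  0.      0.      1.   ]] [[-0.004 -0.99   0.138  0.392]
 [-1.     0.004  0.003  0.068]
 [-0.003 -0.138 -0.99   1.122]
 [ 0.     0.     0.     1.   ]]
side [[448.93    0.    273.288]
 [  0.    448.93  217.239]
 [  0.      0.      1.   ]] [[ 0.832 -0.409  0.376  0.056]
 [-0.555 -0.597  0.579 -0.703]
 [-0.012 -0.69  -0.724  1.056]
 [ 0.     0.     0.     1.   ]]
{'time_s': 0.1, 'qpos': array([-1.285,  0.384,  0.044,  1.599, -0.018,  1.161, -0.05 ]), 'dq': array([ 0.   , -0.002, -0.001, -0.003,  0.002,  0.002, -0.   ]), 'joint_efforts': array([  0.003, -43.473,   1.029, -25.046,   0.011,   0.005,  -0.   ]), 'tcp_pos': array([0.243, 0.602, 0.23 ]), 'orientation': array([ 0.191,  0.982, -0.001, -0.   ]), 'ft_force': array([-0.221, -0.328, -0.1  ]), 'moment': array([ 0.059, -0.009, -0.014]), 'grasp_force': 0.0, 'opening': 0.08521565970206482}
```

View pics/top1.png

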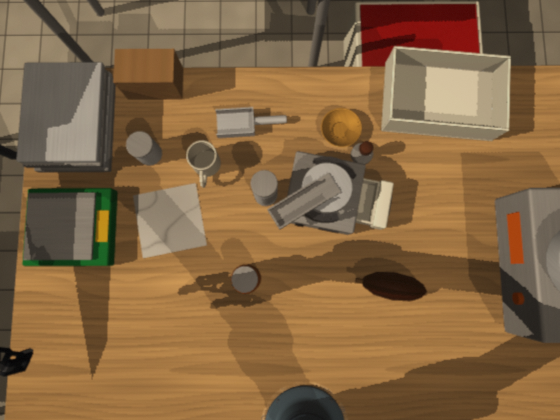

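View pics/side1.png

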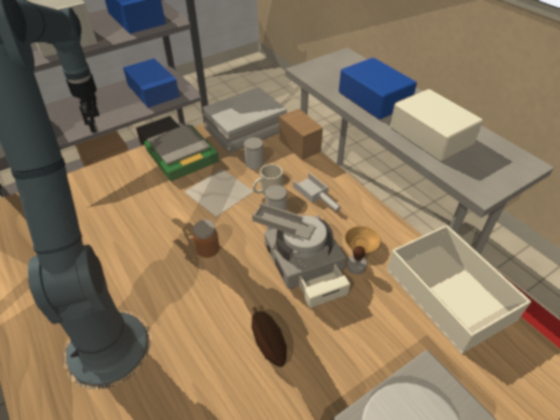

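The top view shows the mill's cover at (328,187), the lever pointing to (275,218), the tall tin at (263,187), the slab at (170,220), the drawer at (378,203) with the tamper beside it at (363,152), and the glass jar at (245,278). The side view agrees.

Run:
```python
from h import *
np.set_printoptions(precision=4,suppress=True)
p=cv2.imread('pics/top1.png'); hsv=cv2.cvtColor(p,cv2.COLOR_BGR2HSV)
d=np.load('topd.npy'); P=cloud('top',d); Z=P[...,2]
v,u=np.mgrid[:420,:560]
def box(a,b,c,e): return (u>=a)&(u<b)&(v>=c)&(v<e)&(d>0)
def rect(m,name):
    q=P[m][:,:2].astype(np.float32); r=cv2.minAreaRect(q*1000); print(name,len(q),r, 'medz',np.median(Z[m]))
    return r
# tin
m=box(240,282,165,212)&(Z>.15)&(Z<.17); 
m1=m&(u<280)
print('z hist', np.histogram(Z[box(240,282,165,212)],bins=np.arange(-.01,.18,.01)))
n,l,s,c=cv2.connectedComponentsWithStats(m1.astype(np.uint8))
for i in range(1,n):
    if s[i,4]>50:
        q=(P[l==i][:,:2]*1000).astype(np.float32);print('tinlike',s[i],cv2.minEnclosingCircle(q),np.median(Z[l==i]))
# mill housing
M=box(280,370,140,240)
print(np.histogram(Z[M],bins=np.arange(-.01,.18,.005)))
rect(M&(Z>.068)&(Z<.08),'housing')
L=box(265,345,170,235)&(Z>.125)&(Z<.165); rect(L,'lever')
# slab
s_=(hsv[...,1]<75)&(hsv[...,2]>90)&box(125,215,175,262)&(np.abs(Z)<.008)
n,l,s,c=cv2.connectedComponentsWithStats(s_.astype(np.uint8)); k=1+np.argmax(s[1:,4]); r=rect(l==k,'slab')
D=box(345,400,170,235)&(Z>.05)&(Z<.075)&(hsv[...,1]<80)&(hsv[...,2]>120); rect(D,'drawer')
cv2.imwrite('pics/crop.png',cv2.resize(p[130:250,120:400],None,fx=2.8,fy=2.8,interpolation=cv2.INTER_CUBIC))
```

```text
z hist (array([358, 735,  13,  12,  11,  10,  20,  13,  12,  16,  13,  17,  17,
        12,  71,  30, 206, 399]), array([-0.01,  0.  ,  0.01,  0.02,  0.03,  0.04,  0.05,  0.06,  0.07,
        0.08,  0.09,  0.1 ,  0.11,  0.12,  0.13,  0.14,  0.15,  0.16,
        0.17]))
tinlike [251 170  27  27 572] ((584.206298828125, 95.83992767333984), 31.30044937133789) 0.1607809640496149
(array([   8,  887, 1661,   80,   35,   83,  360,  276,   35,   19,   19,
         18,   31,   45,   52,   62,  758, 1057,   90,   29,   13,   10,
          8,   29,  399,  179,    8,  405, 1435,  643,   26,   18,   93,
         93,    1,    0,    0]), array([-0.01 , -0.005,  0.   ,  0.005,  0.01 ,  0.015,  0.02 ,  0.025,
        0.03 ,  0.035,  0.04 ,  0.045,  0.05 ,  0.055,  0.06 ,  0.065,
        0.07 ,  0.075,  0.08 ,  0.085,  0.09 ,  0.095,  0.1  ,  0.105,
        0.11 ,  0.115,  0.12 ,  0.125,  0.13 ,  0.135,  0.14 ,  0.145,
        0.15 ,  0.155,  0.16 ,  0.165,  0.17 ,  0.175]))
housing 1854 ((592.9760131835938, -63.83501434326172), (203.43368530273438, 232.19259643554688), 88.15998077392578) medz 0.07541816374669408
lever 2830 ((552.7800903320312, -2.3339080810546875), (137.7119140625, 192.69981384277344), 4.421395301818848) medz 0.1346413407815505
slab 3865 ((517.8463134765625, 353.01629638671875), (167.88197326660156, 169.76394653320312), 11.486116409301758) medz 0.002446364944200141
drawer 753 ((541.5901489257812, -164.268798828125), (100.59716033935547, 146.38922119140625), 78.29952239990234) medz 0.06535604622923508
```

View pics/crop.png

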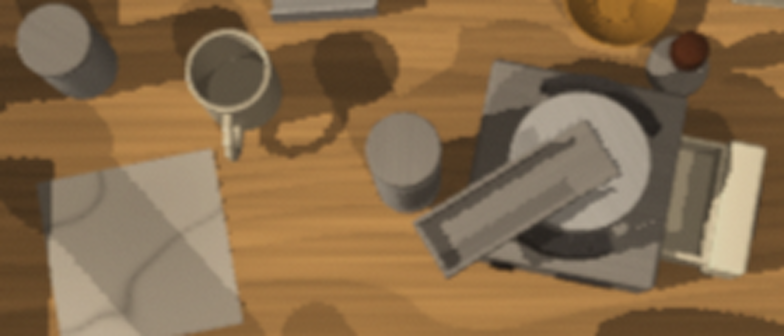

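The crop shows the cover's disc centred at crop (581,160), the housing's corners at (493,62), (690,97) and (652,290), the lever's end edge from (416,224) to (446,276), and the drawer's front outer edge from (764,146) to (743,275).

Run:
```python
from h import *
np.set_printoptions(precision=4,suppress=True)
f=lambda a,b,z: ray('top',120+(a+.5)/2.8-.5,130+(b+.5)/2.8-.5,z)[:2]
A,B,C=f(493,62,.075),f(690,97,.075),f(652,290,.075)
print('corners',A,B,C,np.linalg.norm(A-B),np.linalg.norm(B-C),'centre',(A+C)/2)
for a,b in((A,B),(B,C)): print(np.degrees(np.arctan2(*(a-b)[::-1])))
print('cover',f(581,160,.13))
e1,e2=f(416,224,.15),f(446,276,.15);print('lever end',e1,e2,np.linalg.norm(e1-e2),(e1+e2)/2)
g1,g2=f(764,146,.065),f(743,275,.065);print('drawer',g1,g2,np.linalg.norm(g1-g2),(g1+g2)/2,np.degrees(np.arctan2(*(g1-g2)[::-1])))
# cover fit by depth
d=np.load('topd.npy');P=cloud('top',d);Z=P[...,2]
v,u=np.mgrid[:420,:560]
m=((Z>.12)&(Z<.165)&(u>262)&(u<360)&(v>150)&(v<235)).astype(np.uint8)
m[:,:][(u<278)&(v<200)]=0
n,l,s,c=cv2.connectedComponentsWithStats(m);k=1+np.argmax(s[1:,4]);Q=P[l==k]
q=Q[Q[:,1]<.04][:,:2]; h=cv2.convexHull((q[q[:,1]<-.01]*1000).astype(np.float32))[:,0]/1000
from scipy.optimize import least_squares
right=h[h[:,1]<-.02]
r=least_squares(lambda w:np.hypot(right[:,0]-w[0],right[:,1]-w[1])-w[2],[.56,-.03,.05]);print('circle',r.x,r.cost,len(right))
t=Q[Q[:,1]>.045];x,y=t[:,0],t[:,1];print('lever arm',cv2.minAreaRect((t[:,:2]*1000).astype(np.float32)))
# other items: side walls z
D=np.load('topd.npy')
# tops of neighbours near slab / mug
for nm,(a,b,c_,e),z0 in(('mug',(185,220,138,192),.06),('jar',(228,262,262,295),.08),('tamper',(348,376,138,166),.05),('pod',(355,430,265,305),.03),('short',(122,162,128,168),.085)):
    mm=(u>a)&(u<b)&(v>c_)&(v<e)&(Z>z0)&(Z<.12);qq=P[mm];print(nm,len(qq),qq.min(0),qq.max(0))
```

```text
corners [0.6814 0.018 ] [ 0.6482 -0.1589] [ 0.4743 -0.1197] 0.18003196561203563 0.17816885009295214 centre [ 0.5779 -0.0508]
79.36825834034705
-12.705200377405069
cover [ 0.5805 -0.053 ]
lever end [0.5236 0.0865] [0.4806 0.062 ] 0.0495509559548578 [0.5021 0.0742]
drawer [ 0.605  -0.2264] [ 0.4882 -0.2028] 0.1191399494569268 [ 0.5466 -0.2146] -11.397625572025452
circle [ 0.5796 -0.0535  0.0593] 1.0757120571588927e-06 29
lever arm ((514.7162475585938, 53.23800277709961), (54.51298904418945, 50.414981842041016), 31.367197036743164)
mug 355 [0.6024 0.2171 0.0601] [0.7079 0.2918 0.0909]
jar 558 [0.3342 0.1126 0.0805] [0.3953 0.1738 0.1056]
tamper 218 [ 0.6456 -0.1766  0.061 ] [ 0.7069 -0.1156  0.0898]
pod 1431 [ 0.31   -0.3054  0.0342] [ 0.3794 -0.1305  0.0746]
short 561 [0.6638 0.3757 0.0851] [0.7295 0.4405 0.101 ]
```

```bash
cat >> h.py <<'E'
from scipy.spatial.transform import Rotation as R
def plan(*goals):
    """goals: (x,y,z,toolY_deg or None) -> turn needed, then shift in tool axes after that turn (cm)"""
    o=arm.get_obs(); p=np.array(o['tcp_pos']); r=R.from_quat(o['orientation']); m=r.as_matrix()
    a=np.degrees(np.arctan2(m[1,1],m[0,1])); print('t',round(o['time_s'],2),'tcp',p.round(4),'toolY',a.round(1),'zaxis',m[:,2].round(3),'F',np.array(o['ft_force']).round(1),'open',round(o['opening'],4),'q',np.array(o['qpos']).round(2))
    for g in goals:
        b=a if g[3] is None else g[3]; t=(a-b+90)%180-90
        w=np.radians(a-t); Y=np.array([np.cos(w),np.sin(w),0]); Z=np.array([0,0,-1]); X=np.cross(Y,Z)
        dlt=np.array(g[:3])-p; print('turn',round(t,1),'then shift cm',(100*np.array([dlt@X,dlt@Y,dlt@Z])).round(2)); p=np.array(g[:3]); a=a-t
E
python3 - <<'E'
from h import *
plan((.584,.096,.23,123.5),(.584,.096,.103,None))
E
```

```text
t 0.1 tcp [0.2431 0.6019 0.23  ] toolY 68.0 zaxis [-0.001 -0.002 -1.   ] F [-0.2 -0.3 -0.1] open 0.0852 q [-1.28  0.38  0.04  1.6  -0.02  1.16 -0.05]
turn -55.5 then shift cm [ -0.51 -61.     0.  ]
turn 0.0 then shift cm [ 0.   0.  12.7]
```

Emit:
{"name": "jog_arm", "arguments": {
  "series": [
    [0,0,0,0,0,-9],
    [0,0,0,0,0,-9.5],
    [0,0,0,0,0,-9.5],
    [0,0,0,0,0,-9.5],
    [0,0,0,0,0,-9],
    [0,0,0,0,0,-9],
    [0,-4,0,0,0,0],
    [0,-4,0,0,0,0],
    [0,-4,0,0,0,0],
    [0,-4,0,0,0,0],
    [0,-4,0,0,0,0],
    [0,-4,0,0,0,0]
  ],
  "fingers": 1
}}

```text
time_s: 1.6
tcp_pos: [0.3762, 0.401, 0.2307]
orientation: [-0.288, 0.958, -0.0, -0.0]
ft_force: [-0.1, -0.2, -0.5]
opening: 0.0856
grasp_force: 0.0
```

Emit:
{"name": "jog_arm", "arguments": {
  "series": [
    [0,-4,0,0,0,0],
    [0,-4,0,0,0,0],
    [0,-4,0,0,0,0],
    [0,-4,0,0,0,0],
    [0,-4,0,0,0,0],
    [0,-4,0,0,0,0],
    [0,-4,0,0,0,0],
    [0,-4,0,0,0,0],
    [0,-3,0,0,0,0],
    [-0.5,-2,0,0,0,0],
    [0,0,0,0,0,0],
    [0,0,0,0,0,0]
  ]
}}

```text
time_s: 3.1
tcp_pos: [0.5836, 0.0988, 0.2309]
orientation: [-0.289, 0.957, 0.001, -0.0]
ft_force: [-0.5, -0.1, -0.3]
opening: 0.0855
grasp_force: 0.0
```

Run:
```python
from h import *
p,d=grab('top','t2.png'); p,d=grab('side','s2.png')
plan((.584,.096,.103,None))
a=cv2.imread('pics/t2.png')[130:250,200:400];b=cv2.imread('pics/s2.png')[150:330,180:380]
cv2.imwrite('pics/v2.png',np.vstack([cv2.resize(a,(500,300)),cv2.resize(b,(333,300)).copy() if 0 else cv2.resize(b,(500,300))]))
```

```text
t 3.2 tcp [0.5835 0.099  0.2311] toolY 123.7 zaxis [-0.001  0.001 -1.   ] F [0.  0.1 0.4] open 0.0853 q [-0.43  0.28  0.23  1.75 -0.07  1.12  1.98]
turn 0.0 then shift cm [ 0.12 -0.28 12.81]
```

View pics/v2.png

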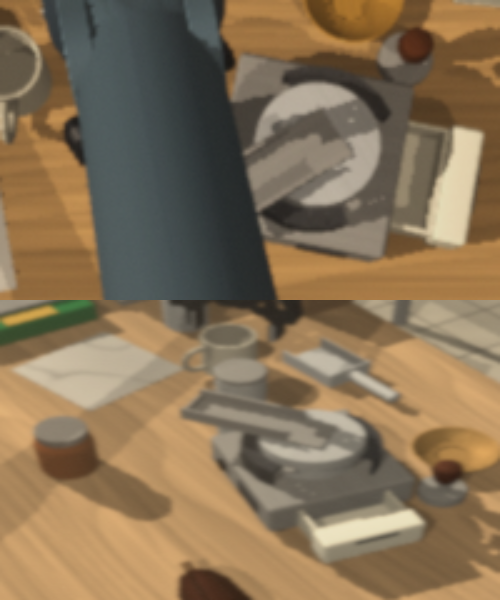

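The tin stands untouched beside the lever, with the gripper above it and its fingers parallel to the lever. I go down and grip.

Emit:
{"name": "jog_arm", "arguments": {
  "series": [
    [0.1,-0.25,2,0,0,0],
    [0,0,2.5,0,0,0],
    [0,0,2.5,0,0,0],
    [0,0,2.5,0,0,0],
    [0,0,2,0,0,0],
    [0,0,1.3,0,0,0],
    [0,0,0,0,0,0]
  ]
}}

```text
time_s: 4.08
tcp_pos: [0.5837, 0.0949, 0.1023]
orientation: [-0.289, 0.957, 0.0, -0.001]
ft_force: [-0.5, 0.5, 0.3]
opening: 0.0854
grasp_force: 0.0
```

Emit:
{"name": "jog_arm", "arguments": {
  "series": [
    [0,0,0,0,0,0],
    [0,0,0,0,0,0],
    [0,0,0,0,0,0],
    [0,0,0,0,0,0],
    [0,0,0,0,0,0],
    [0,0,0,0,0,0],
    [0,0,0,0,0,0],
    [0,0,0,0,0,0]
  ],
  "fingers": 0.55,
  "grip_force": 30
}}

```text
time_s: 5.08
tcp_pos: [0.5861, 0.0949, 0.1049]
orientation: [-0.288, 0.958, 0.0, 0.001]
ft_force: [-0.5, 0.3, 5.4]
opening: 0.0613
grasp_force: 25.4
```

Emit:
{"name": "jog_arm", "arguments": {
  "series": [
    [0,0,-0.5,0,0,0],
    [0,0,-1.5,0,0,0],
    [0,0,-2,0,0,0],
    [0,0,-2,0,0,0],
    [0,0,-2,0,0,0],
    [0,0,-2,0,0,0],
    [0,0,0,0,0,0]
  ]
}}

```text
time_s: 5.95
tcp_pos: [0.5863, 0.0942, 0.2055]
orientation: [-0.288, 0.958, -0.0, 0.002]
ft_force: [0.1, 0.4, -2.7]
opening: 0.0616
grasp_force: 26.2
```

Run:
```python
from h import *
plan((.518,.353,.203,None),(.518,.353,.105,None))
print(arm.get_obs()['grasp_force'])
```

```text
t 5.95 tcp [0.5863 0.0942 0.2055] toolY 123.5 zaxis [ 0.004  0.001 -1.   ] F [ 0.1  0.4 -2.7] open 0.0616 q [-0.43  0.3   0.24  1.78 -0.08  1.07  1.99]
turn 0.0 then shift cm [-8.59 25.36  0.25]
turn 0.0 then shift cm [0.  0.  9.8]
26.155065894126892
```

Emit:
{"name": "jog_arm", "arguments": {
  "series": [
    [-0.4,1.2,0,0,0,0],
    [-0.8,2.4,0,0,0,0],
    [-1,3,0,0,0,0],
    [-1,3,0,0,0,0],
    [-1,3,0,0,0,0],
    [-1,3,0,0,0,0],
    [-1,3,0,0,0,0],
    [-1,3,0,0,0,0],
    [-0.8,2.2,0,0,0,0],
    [-0.6,1.6,0,0,0,0],
    [0,0,0,0,0,0],
    [0,0,0,0,0,0]
  ]
}}

```text
time_s: 7.45
tcp_pos: [0.5171, 0.3517, 0.2031]
orientation: [-0.287, 0.958, -0.001, -0.0]
ft_force: [0.3, -0.7, -2.4]
opening: 0.0614
grasp_force: 26.1
```

Emit:
{"name": "jog_arm", "arguments": {
  "series": [
    [0,0,1.2,0,0,0],
    [0,0,2,0,0,0],
    [0,0,2,0,0,0],
    [0,0,2,0,0,0],
    [0,0,1,0,0,0],
    [0,0,0.6,0,0,0],
    [0,0,0.4,0,0,0],
    [0,0,0.3,0,0,0],
    [0,0,0,0,0,0]
  ]
}}

```text
time_s: 8.57
tcp_pos: [0.5165, 0.3536, 0.1085]
orientation: [-0.288, 0.958, 0.0, 0.0]
ft_force: [0.3, -0.2, -3.9]
opening: 0.0617
grasp_force: 26.2
```

Run:
```python
from h import *
plan((.518,.353,.1035,None))
```

```text
t 8.57 tcp [0.5165 0.3536 0.1085] toolY 123.5 zaxis [ 0.  0. -1.] F [ 0.3 -0.2 -3.9] open 0.0617 q [-0.75  0.47  0.1   1.76 -0.06  0.92  1.53]
turn 0.0 then shift cm [-0.09 -0.14  0.5 ]
```

Emit:
{"name": "jog_arm", "arguments": {
  "series": [
    [0,0,0.15,0,0,0],
    [0,0,0.15,0,0,0],
    [0,0,0,0,0,0],
    [0,0,0,0,0,0]
  ]
}}

```text
time_s: 9.07
tcp_pos: [0.5163, 0.3535, 0.1053]
orientation: [-0.288, 0.958, 0.0, -0.0]
ft_force: [-0.0, 0.2, -3.2]
opening: 0.0616
grasp_force: 26.2
```

Emit:
{"name": "jog_arm", "arguments": {
  "series": [
    [0,0,0.1,0,0,0],
    [0,0,0.1,0,0,0],
    [0,0,0,0,0,0],
    [0,0,0,0,0,0]
  ]
}}

```text
time_s: 9.57
tcp_pos: [0.5167, 0.3537, 0.105]
orientation: [-0.288, 0.958, 0.0, 0.0]
ft_force: [-2.6, -1.6, 5.7]
opening: 0.0614
grasp_force: 26.8
```

Emit:
{"name": "jog_arm", "arguments": {
  "series": [
    [0,0,-0.1,0,0,0],
    [0,0,0,0,0,0]
  ]
}}

```text
time_s: 9.82
tcp_pos: [0.5166, 0.3537, 0.105]
orientation: [-0.288, 0.958, 0.0, 0.0]
ft_force: [-1.5, -1.1, 4.8]
opening: 0.0613
grasp_force: 26.5
```

Emit:
{"name": "jog_arm", "arguments": {
  "series": [
    [0,0,0,0,0,0],
    [0,0,0,0,0,0],
    [0,0,0,0,0,0]
  ],
  "fingers": 0.78
}}

```text
time_s: 10.2
tcp_pos: [0.5164, 0.3536, 0.104]
orientation: [-0.288, 0.958, -0.0, 0.0]
ft_force: [0.1, 0.0, 0.1]
opening: 0.0665
grasp_force: 0.0
```

Emit:
{"name": "jog_arm", "arguments": {
  "series": [
    [0,0,0,0,0,0],
    [0,0,0,0,0,0],
    [0,0,-1,0,0,0],
    [0,0,-2,0,0,0],
    [0,0,-3,0,0,0],
    [0,0,-3,0,0,0],
    [0,0,-4,0,0,0],
    [0,0,0,0,0,0]
  ],
  "fingers": 1
}}

```text
time_s: 11.2
tcp_pos: [0.5195, 0.3555, 0.241]
orientation: [-0.288, 0.958, 0.002, 0.005]
ft_force: [-0.3, -0.1, -1.0]
opening: 0.0856
grasp_force: 0.0
```

Run:
```python
from h import *
plan((.54,-.30,.232,168.5),(.54,-.30,.04,None))
```

```text
t 11.2 tcp [0.5195 0.3555 0.241 ] toolY 123.5 zaxis [ 0.009  0.007 -1.   ] F [-0.3 -0.1 -1. ] open 0.0856 q [-0.76  0.33  0.11  1.65 -0.04  1.15  1.52]
turn -45.0 then shift cm [ 63.83 -15.08   0.9 ]
turn 0.0 then shift cm [ 0.   0.  19.2]
```

Run:
```python
from h import *
p,d=grab('top','t3.png')
P=cloud('top',d);Z=P[...,2];m=(Z>.15)&(Z<.17)&(abs(P[...,0]-.518)<.06)&(abs(P[...,1]-.353)<.06)
print('tin',m.sum(),cv2.minEnclosingCircle((P[m][:,:2]*1000).astype(np.float32)) if m.sum() else '')
plan((.534,-.2735,.241,78.5),(.534,-.2735,.035,None))
```

```text
tin 604 ((514.604248046875, 353.8079528808594), 31.482431411743164)
t 11.25 tcp [0.518  0.3546 0.2383] toolY 123.5 zaxis [ 0.005  0.004 -1.   ] F [ 0.1 -0.3  0.2] open 0.0856 q [-0.76  0.33  0.11  1.66 -0.04  1.15  1.52]
turn 45.0 then shift cm [-14.09 -61.23  -0.27]
turn 0.0 then shift cm [ 0.   0.  20.6]
```

Emit:
{"name": "jog_arm", "arguments": {
  "series": [
    [0,0,0,0,0,5],
    [0,0,0,0,0,10],
    [0,0,0,0,0,10],
    [0,0,0,0,0,10],
    [0,0,0,0,0,10],
    [0,0,0,0,0,0]
  ],
  "fingers": 0
}}

```text
time_s: 12.0
tcp_pos: [0.5156, 0.3531, 0.2333]
orientation: [0.099, 0.995, -0.001, -0.001]
ft_force: [-0.2, 0.1, -0.0]
opening: 0.0
grasp_force: 0.0
```

Run:
```python
from h import *
plan((.534,-.2735,.241,78.5),(.534,-.2735,.035,None))
```

```text
t 12.0 tcp [0.5156 0.3531 0.2333] toolY 78.6 zaxis [-0.001 -0.001 -1.   ] F [-0.2  0.1 -0. ] open 0.0 q [-0.86  0.34  0.24  1.67 -0.08  1.15  0.77]
turn 0.1 then shift cm [-14.29 -61.04  -0.77]
turn 0.0 then shift cm [ 0.   0.  20.6]
```

The tin stands upright at (0.515, 0.354), well inside the slab. Next is the drawer.

Emit:
{"name": "jog_arm", "arguments": {
  "series": [
    [-0.7,-3,0,0,0,0],
    [-1.2,-5,0,0,0,0],
    [-1.2,-5.3,0,0,0,0],
    [-1.3,-5.3,0,0,0,0],
    [-1.3,-5.3,0,0,0,0],
    [-1.3,-5.3,0,0,0,0],
    [-1.3,-5.3,0,0,0,0],
    [-1.3,-5.3,0,0,0,0],
    [-1.3,-5.3,0,0,0,0],
    [-1.2,-5.3,0,0,0,0],
    [-1.2,-5.3,0,0,0,0],
    [-1,-5.3,0,0,0,0]
  ]
}}

```text
time_s: 13.5
tcp_pos: [0.5347, -0.2741, 0.2339]
orientation: [0.098, 0.995, 0.0, -0.0]
ft_force: [0.5, -0.2, -0.1]
opening: -0.0002
grasp_force: 0.0
```

Emit:
{"name": "jog_arm", "arguments": {
  "series": [
    [0,0,0,0,0,0],
    [0,0,0,0,0,0]
  ]
}}

```text
time_s: 13.75
tcp_pos: [0.5347, -0.2723, 0.2337]
orientation: [0.099, 0.995, 0.001, -0.001]
ft_force: [0.1, 0.4, 0.1]
opening: 0.0003
grasp_force: 0.0
```

Run:
```python
from h import *
plan((.534,-.2735,.231,78.5),(.534,-.2735,.035,None),(.552,-.186,.035,None))
```

```text
t 13.75 tcp [ 0.5347 -0.2723  0.2337] toolY 78.6 zaxis [-0.001  0.001 -1.   ] F [0.1 0.4 0.1] open 0.0003 q [-0.09  0.32  0.6   1.74 -0.2   1.14  1.94]
turn 0.1 then shift cm [ 0.04 -0.13  0.27]
turn 0.0 then shift cm [ 0.   0.  19.6]
turn 0.0 then shift cm [-0.02  8.93  0.  ]
```

Emit:
{"name": "jog_arm", "arguments": {
  "series": [
    [0,0,2,0,0,0],
    [0,0,4,0,0,0],
    [0,0,5,0,0,0],
    [0,0,5,0,0,0],
    [0,0,2.6,0,0,0],
    [0,0,1,0,0,0],
    [0,0,0,0,0,0],
    [0,1,0,0,0,0],
    [0,1,0,0,0,0],
    [0,1,0,0,0,0],
    [0,1,0,0,0,0],
    [0,0,0,0,0,0]
  ]
}}

```text
time_s: 15.25
tcp_pos: [0.5435, -0.2321, 0.0384]
orientation: [0.099, 0.995, 0.0, 0.0]
ft_force: [0.3, -0.5, 0.4]
opening: 0.0002
grasp_force: 0.0
```

Emit:
{"name": "jog_arm", "arguments": {
  "series": [
    [0,1,0,0,0,0],
    [0,1,0,0,0,0],
    [0,1,0,0,0,0],
    [0,0.6,0,0,0,0],
    [0,0.4,0,0,0,0],
    [0,0,0,0,0,0]
  ]
}}

```text
time_s: 16.0
tcp_pos: [0.5511, -0.1931, 0.0381]
orientation: [0.1, 0.995, 0.001, -0.0]
ft_force: [0.2, -0.8, -0.2]
opening: 0.0001
grasp_force: 0.1
```

Emit:
{"name": "jog_arm", "arguments": {
  "series": [
    [0,0.3,0,0,0,0],
    [0,0.3,0,0,0,0],
    [0,0.2,0,0,0,0],
    [0,0,0,0,0,0]
  ]
}}

```text
time_s: 16.5
tcp_pos: [0.5519, -0.1892, 0.0382]
orientation: [0.101, 0.995, -0.002, 0.0]
ft_force: [-0.9, -5.2, -1.4]
opening: -0.0003
grasp_force: 2.7
```

Emit:
{"name": "jog_arm", "arguments": {
  "series": [
    [0,0.3,0,0,0,0],
    [0,0.3,0,0,0,0],
    [0,0,0,0,0,0]
  ]
}}

```text
time_s: 16.88
tcp_pos: [0.5519, -0.1891, 0.0383]
orientation: [0.103, 0.995, -0.005, 0.001]
ft_force: [-0.6, -12.0, -3.0]
opening: 0.0001
grasp_force: 6.2
```

The drawer is home: the TCP stopped while the force rose to 12 N, at the depth the given sizes predict. I back off, rise and look at the mill.

Emit:
{"name": "jog_arm", "arguments": {
  "series": [
    [0,-2,0,0,0,0],
    [0,-3,0,0,0,0],
    [0,-1,0,0,0,0],
    [0,0,-3,0,0,0],
    [0,0,-5,0,0,0],
    [0,0,-5,0,0,0],
    [0,0,-3,0,0,0],
    [0,0,0,0,0,0],
    [0,0,0,0,0,0]
  ]
}}

```text
time_s: 18.0
tcp_pos: [0.5413, -0.2378, 0.1971]
orientation: [0.099, 0.995, 0.001, -0.001]
ft_force: [0.4, 0.2, -0.4]
opening: -0.0001
grasp_force: 0.0
```

Run:
```python
from h import *
grab('side','s4.png')
a=cv2.imread('pics/s4.png')[130:330,180:400]
cv2.imwrite('pics/v4.png',cv2.resize(a,(660,600)))
plan((.522,.033,.20,None),(.522,.033,.14,None))
```

```text
t 18.05 tcp [ 0.5408 -0.2379  0.1965] toolY 78.6 zaxis [-0.003  0.002 -1.   ] F [ 0.5  0.7 -0.1] open -0.0 q [-0.15  0.35  0.6   1.8  -0.22  1.07  1.9 ]
turn 0.0 then shift cm [ 7.21 26.18 -0.35]
turn 0.0 then shift cm [0. 0. 6.]
```

View pics/v4.png

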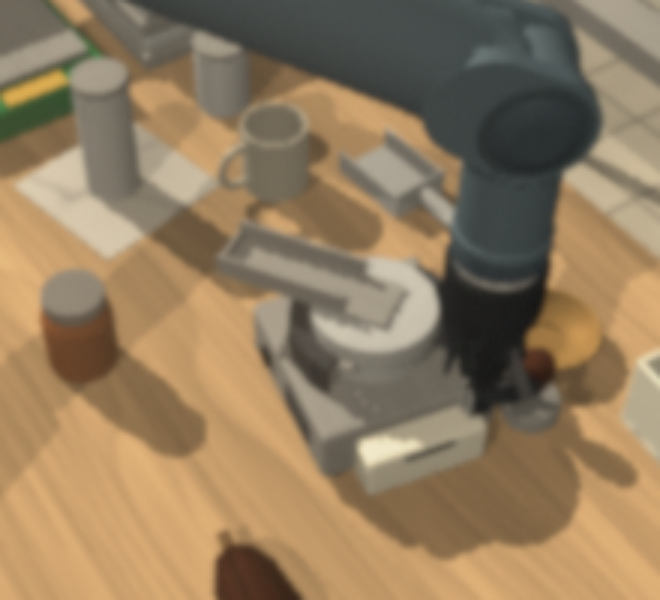

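The tin stands on the slab at (105,130), the drawer's front is home at (425,445), and the lever still points to (245,240). Now over to the lever's pad.

Emit:
{"name": "jog_arm", "arguments": {
  "series": [
    [0.6,2.2,0,0,0,0],
    [1.1,4,0,0,0,0],
    [1.1,4,0,0,0,0],
    [1.1,4,0,0,0,0],
    [1.1,4,0,0,0,0],
    [1.1,4,0,0,0,0],
    [0.7,2.5,0,0,0,0],
    [0.4,1.5,0,0,0,0],
    [0,0,0,0,0,0],
    [0,0,0,0,0,0]
  ]
}}

```text
time_s: 19.3
tcp_pos: [0.5232, 0.0299, 0.1979]
orientation: [0.101, 0.995, -0.001, -0.0]
ft_force: [1.0, -0.8, 0.1]
opening: -0.0
grasp_force: 0.0
```

Run:
```python
from h import *
plan((.522,.033,.14,None))
```

```text
t 19.3 tcp [0.5232 0.0299 0.1979] toolY 78.4 zaxis [-0.001 -0.001 -1.   ] F [ 1.  -0.8  0.1] open -0.0 q [-0.56  0.19  0.48  1.95 -0.1   1.02  1.32]
turn 0.0 then shift cm [0.18 0.28 5.79]
```

Emit:
{"name": "jog_arm", "arguments": {
  "series": [
    [0,0.2,2,0,0,0],
    [0,0,2,0,0,0],
    [0,0,1,0,0,0],
    [0,0,0.5,0,0,0],
    [0,0,0,0,0,0]
  ]
}}

```text
time_s: 19.92
tcp_pos: [0.524, 0.0331, 0.1434]
orientation: [0.1, 0.995, -0.0, 0.0]
ft_force: [0.6, -0.8, 0.7]
opening: 0.0003
grasp_force: 0.0
```

Emit:
{"name": "jog_arm", "arguments": {
  "series": [
    [0,0,0.5,0,0,0],
    [0,0,0.5,0,0,0],
    [0,0,0.4,0,0,0],
    [0,0,0,0,0,0]
  ]
}}

```text
time_s: 20.42
tcp_pos: [0.5242, 0.0339, 0.1296]
orientation: [0.1, 0.995, 0.0, 0.0]
ft_force: [0.2, 0.3, 4.0]
opening: 0.0003
grasp_force: 2.1
```

Emit:
{"name": "jog_arm", "arguments": {
  "series": [
    [0,0,0.5,0,0,0],
    [0,0,0.4,0,0,0],
    [0,0,0.3,0,0,0],
    [0,0,0,0,0,0],
    [0,0,0,0,0,0]
  ]
}}

```text
time_s: 21.05
tcp_pos: [0.5251, 0.0347, 0.1192]
orientation: [0.1, 0.995, 0.001, 0.001]
ft_force: [-1.1, 1.3, 11.3]
opening: -0.0002
grasp_force: 5.3
```

```bash
cat >> h.py <<'E'
def arc(a1,n,r,c=(.579,-.053)):
    o=arm.get_obs();p=np.array(o['tcp_pos'])[:2]-c;a0=np.degrees(np.arctan2(p[1],p[0]));r0=np.hypot(*p)
    m=R.from_quat(o['orientation']).as_matrix();y=m[:2,1]/np.linalg.norm(m[:2,1]);x=np.array([-y[1],y[0]])
    A=np.radians(np.linspace(a0,a1,n+1));rr=np.linspace(r0,r,n+1);Q=np.c_[rr*np.cos(A),rr*np.sin(A)];D=np.diff(Q,axis=0)*100
    print('angle',a0.round(1),'r',r0.round(4));print(np.c_[D@x,D@y].round(2).tolist())
E
python3 - <<'E'
from h import *
plan();arc(80,10,.103)
E
```

```text
t 21.05 tcp [0.5251 0.0347 0.1192] toolY 78.5 zaxis [ 0.002  0.002 -1.   ] F [-1.1  1.3 11.3] open -0.0002 q [-0.54  0.3   0.45  2.01 -0.17  0.86  1.38]
angle 121.6 r 0.103
[[-0.56, 0.49], [-0.6, 0.45], [-0.63, 0.4], [-0.66, 0.36], [-0.68, 0.31], [-0.7, 0.26], [-0.72, 0.21], [-0.73, 0.15], [-0.74, 0.1], [-0.75, 0.05]]
```

Emit:
{"name": "jog_arm", "arguments": {
  "series": [
    [-0.56,0.49,0.1,0,0,0],
    [-0.6,0.45,0,0,0,0],
    [-0.63,0.4,0,0,0,0],
    [-0.66,0.36,0,0,0,0],
    [-0.68,0.31,0,0,0,0],
    [0,0,0,0,0,0]
  ]
}}

```text
time_s: 21.8
tcp_pos: [0.5615, 0.0481, 0.1189]
orientation: [0.1, 0.995, 0.001, 0.003]
ft_force: [-0.6, 1.5, 11.3]
opening: -0.0001
grasp_force: 5.3
```

Run:
```python
from h import *
plan();arc(65,10,.103)
```

```text
t 21.8 tcp [0.5615 0.0481 0.1189] toolY 78.5 zaxis [ 0.005  0.002 -1.   ] F [-0.6  1.5 11.3] open -0.0001 q [-0.53  0.37  0.44  1.92 -0.2   0.88  1.38]
angle 99.8 r 0.1026
[[-0.59, 0.21], [-0.6, 0.18], [-0.61, 0.14], [-0.62, 0.1], [-0.62, 0.07], [-0.62, 0.03], [-0.62, -0.01], [-0.62, -0.05], [-0.62, -0.09], [-0.61, -0.12]]
```

Emit:
{"name": "jog_arm", "arguments": {
  "series": [
    [-0.59,0.21,0,0,0,0],
    [-0.6,0.18,0,0,0,0],
    [-0.61,0.14,0,0,0,0],
    [-0.62,0.1,0,0,0,0],
    [-0.62,0.07,0,0,0,0],
    [-0.62,0.03,0,0,0,0],
    [-0.62,0,0,0,0,0],
    [-0.62,-0.05,0,0,0,0],
    [0,0,0,0,0,0]
  ]
}}

```text
time_s: 22.92
tcp_pos: [0.6111, 0.045, 0.1194]
orientation: [0.1, 0.995, 0.001, 0.003]
ft_force: [-1.0, 0.8, 9.8]
opening: -0.0002
grasp_force: 5.2
```

Run:
```python
from h import *
plan();arc(36,8,.103)
```

```text
t 22.93 tcp [0.6111 0.045  0.1194] toolY 78.5 zaxis [ 0.006  0.002 -1.   ] F [-1.   0.8  9.8] open -0.0002 q [-0.49  0.46  0.43  1.8  -0.23  0.93  1.42]
angle 71.9 r 0.1032
[[-0.8, -0.13], [-0.78, -0.19], [-0.77, -0.25], [-0.75, -0.31], [-0.72, -0.37], [-0.69, -0.42], [-0.65, -0.47], [-0.61, -0.52]]
```

Emit:
{"name": "jog_arm", "arguments": {
  "series": [
    [-0.8,-0.13,0.1,0,0,0],
    [-0.78,-0.19,0.1,0,0,0],
    [-0.77,-0.25,0,0,0,0],
    [-0.75,-0.31,0,0,0,0],
    [-0.72,-0.37,0,0,0,0],
    [-0.69,-0.42,0,0,0,0],
    [-0.65,-0.47,0,0,0,0],
    [0,0,0,0,0,0]
  ]
}}

```text
time_s: 23.92
tcp_pos: [0.659, 0.0138, 0.1185]
orientation: [0.1, 0.995, 0.002, 0.005]
ft_force: [0.7, 1.8, 11.1]
opening: 0.0002
grasp_force: 5.5
```

Run:
```python
from h import *
plan();arc(22,6,.103)
```

```text
t 23.93 tcp [0.659  0.0138 0.1185] toolY 78.5 zaxis [ 0.01   0.002 -1.   ] F [ 0.7  1.8 11.1] open 0.0002 q [-0.41  0.54  0.43  1.69 -0.26  0.96  1.49]
angle 39.9 r 0.1042
[[-0.4, -0.36], [-0.38, -0.38], [-0.36, -0.4], [-0.34, -0.42], [-0.31, -0.44], [-0.29, -0.45]]
```

Emit:
{"name": "jog_arm", "arguments": {
  "series": [
    [-0.4,-0.36,0,0,0,0],
    [-0.38,-0.38,0,0,0,0],
    [-0.36,-0.4,0,0,0,0],
    [-0.34,-0.42,0,0,0,0],
    [0,0,0,0,0,0]
  ]
}}

```text
time_s: 24.55
tcp_pos: [0.6694, -0.0013, 0.1182]
orientation: [0.099, 0.995, 0.003, 0.004]
ft_force: [0.4, 5.2, 11.1]
opening: -0.0004
grasp_force: 5.7
```

Run:
```python
from h import *
plan();arc(20,5,.103)
```

```text
t 24.55 tcp [ 0.6694 -0.0013  0.1182] toolY 78.6 zaxis [ 0.008  0.006 -1.   ] F [ 0.4  5.2 11.1] open -0.0004 q [-0.38  0.56  0.43  1.66 -0.27  0.98  1.52]
angle 29.8 r 0.1042
[[-0.21, -0.29], [-0.2, -0.29], [-0.19, -0.3], [-0.18, -0.3], [-0.17, -0.31]]
```

Emit:
{"name": "jog_arm", "arguments": {
  "series": [
    [-0.21,-0.29,0,0,0,0],
    [-0.2,-0.29,0,0,0,0],
    [0,0,0,0,0,0]
  ]
}}

```text
time_s: 24.92
tcp_pos: [0.6713, -0.0056, 0.1178]
orientation: [0.098, 0.995, 0.004, 0.002]
ft_force: [-0.5, 5.8, 11.8]
opening: 0.0002
grasp_force: 5.8
```

Run:
```python
from h import *
plan();arc(20,5,.103)
```

```text
t 24.93 tcp [ 0.6713 -0.0056  0.1178] toolY 78.7 zaxis [ 0.005  0.008 -1.   ] F [-0.5  5.8 11.8] open 0.0002 q [-0.37  0.56  0.42  1.65 -0.28  0.98  1.53]
angle 27.2 r 0.1038
[[-0.15, -0.21], [-0.14, -0.22], [-0.13, -0.22], [-0.13, -0.22], [-0.12, -0.23]]
```

Emit:
{"name": "jog_arm", "arguments": {
  "series": [
    [-0.2,-0.3,0,0,0,0],
    [-0.2,-0.3,0,0,0,0],
    [0,0,0,0,0,0]
  ]
}}

```text
time_s: 25.3
tcp_pos: [0.6739, -0.0118, 0.1177]
orientation: [0.098, 0.995, 0.005, 0.002]
ft_force: [-1.8, 7.0, 12.2]
opening: -0.0001
grasp_force: 6.5
```

Run:
```python
from h import *
plan();arc(20,5,.103)
p,d=grab('top','t5.png');grab('side','s5.png')
a=cv2.imread('pics/t5.png')[110:250,230:430];b=cv2.imread('pics/s5.png')[150:330,200:400]
cv2.imwrite('pics/v5.png',np.hstack([cv2.resize(a,(400,300)),cv2.resize(b,(400,300))]))
```

```text
t 25.3 tcp [ 0.6739 -0.0118  0.1177] toolY 78.7 zaxis [ 0.005  0.009 -1.   ] F [-1.8  7.  12.2] open -0.0001 q [-0.36  0.57  0.42  1.64 -0.28  0.99  1.54]
angle 23.5 r 0.1034
[[-0.06, -0.11], [-0.06, -0.11], [-0.06, -0.11], [-0.06, -0.11], [-0.06, -0.11]]
```

View pics/v5.png

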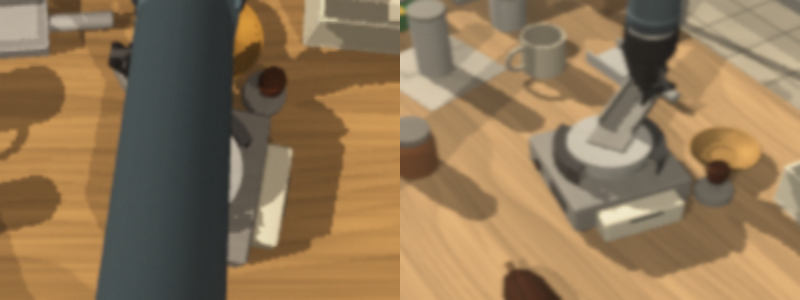

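Emit:
{"name": "jog_arm", "arguments": {
  "series": [
    [-0.1,-0.3,0,0,0,0],
    [-0.1,-0.3,0,0,0,0],
    [0,0,0,0,0,0]
  ]
}}

```text
time_s: 25.78
tcp_pos: [0.6745, -0.0137, 0.1175]
orientation: [0.097, 0.995, 0.007, 0.001]
ft_force: [-1.2, 10.7, 12.1]
opening: -0.0001
grasp_force: 9.0
```

Emit:
{"name": "jog_arm", "arguments": {
  "series": [
    [-0.1,-0.2,0,0,0,0],
    [-0.1,-0.2,0,0,0,0],
    [0,0,0,0,0,0]
  ]
}}

```text
time_s: 26.15
tcp_pos: [0.6749, -0.0149, 0.117]
orientation: [0.096, 0.995, 0.009, -0.0]
ft_force: [-2.8, 14.9, 11.9]
opening: 0.0002
grasp_force: 10.4
```

The lever is at its end stop: 15 N on the wall gives no further motion. I let it rise, still held against the stop.

Emit:
{"name": "jog_arm", "arguments": {
  "series": [
    [0,0,-0.3,0,0,0],
    [0,0,-0.3,0,0,0],
    [0,0,-0.3,0,0,0],
    [0,0,-0.3,0,0,0],
    [0,0,-0.3,0,0,0],
    [0,0,0,0,0,0]
  ]
}}

```text
time_s: 26.9
tcp_pos: [0.6734, -0.0153, 0.129]
orientation: [0.096, 0.995, 0.008, -0.001]
ft_force: [0.0, 13.6, 2.3]
opening: 0.0003
grasp_force: 6.7
```

Emit:
{"name": "jog_arm", "arguments": {
  "series": [
    [0,0,-0.3,0,0,0],
    [0.2,0.5,0,0,0,0],
    [0.2,0.5,0,0,0,0],
    [0,0.2,0,0,0,0],
    [0,0,0,0,0,0]
  ]
}}

```text
time_s: 27.52
tcp_pos: [0.6704, -0.0129, 0.1311]
orientation: [0.099, 0.995, 0.002, -0.002]
ft_force: [-0.9, 7.2, -1.4]
opening: -0.0003
grasp_force: 3.1
```

Emit:
{"name": "jog_arm", "arguments": {
  "series": [
    [0.2,0.5,0,0,0,0],
    [0.1,0.3,0,0,0,0],
    [0,0,0,0,0,0]
  ]
}}

```text
time_s: 27.9
tcp_pos: [0.6705, -0.01, 0.1327]
orientation: [0.101, 0.995, -0.001, 0.001]
ft_force: [0.1, -0.3, -0.8]
opening: -0.0001
grasp_force: 0.0
```

Contact is free. Straight up, then clear away to look.

Emit:
{"name": "jog_arm", "arguments": {
  "series": [
    [0,0,-1,0,0,0],
    [0,0,-2,0,0,0],
    [0,0,-4,0,0,0],
    [0,0,-4,0,0,0],
    [1,4,0,0,0,0],
    [1,5,0,0,0,0],
    [1,5,0,0,0,0],
    [1,5,0,0,0,0],
    [1,5,0,0,0,0],
    [0,4,0,0,0,0],
    [0,0,0,0,0,0]
  ]
}}

```text
time_s: 29.28
tcp_pos: [0.6761, 0.2831, 0.2436]
orientation: [0.096, 0.995, 0.002, 0.0]
ft_force: [-0.1, 1.2, 0.6]
opening: -0.0002
grasp_force: 0.0
```

Run:
```python
from h import *
np.set_printoptions(precision=4,suppress=True)
plan()
p,d=grab('top','t6.png');p2,_=grab('side','s6.png')
a=cv2.imread('pics/t6.png')[100:260,130:410];b=cv2.imread('pics/s6.png')[130:330,180:400]
cv2.imwrite('pics/v6.png',np.hstack([cv2.resize(a,(460,300)),cv2.resize(b,(330,300))]))
P=cloud('top',d);v,u=np.mgrid[:420,:560];x,y,Z=P[...,0]-.579,P[...,1]+.053,P[...,2]
r=np.hypot(x,y);m=(Z>.11)&(Z<.165)&(r>.075)&(r<.16)&(v<240)&(u<365)&(u>270)
n,l,s,c=cv2.connectedComponentsWithStats(m.astype(np.uint8))
for i in range(1,n):
    if s[i,4]>60:
        k=l==i; print(s[i],'ang',np.degrees(np.arctan2(y[k].mean(),x[k].mean())),'medz',np.median(Z[k]),cv2.minAreaRect((P[k][:,:2]*1000).astype(np.float32)))
fl=m&(r<.13); print(np.histogram(Z[fl],bins=np.arange(.11,.165,.0025)))
```

```text
t 29.27 tcp [0.6761 0.2831 0.2436] toolY 79.0 zaxis [ 0.001  0.004 -1.   ] F [-0.1  1.2  0.6] open -0.0002 q [-0.71  0.55  0.39  1.37 -0.21  1.26  1.07]
[285 127  38  42 799] ang 29.779328256305533 medz 0.1315187764986604 ((674.5792236328125, 2.9076614379882812), (80.81594848632812, 54.88508605957031), 30.54168701171875)
[325 157  32  20  85] ang -31.91128852121755 medz 0.11352247065068322 ((639.7451782226562, -91.22886657714844), (86.66192626953125, 17.504920959472656), 58.08536148071289)
[297 201  43  21  92] ang 155.80928044321118 medz 0.11399206859581512 ((517.0415649414062, -27.276554107666016), (108.84410095214844, 24.914764404296875), 66.84799194335938)
(array([ 40,  85,  46,   6,   0,   1,  21, 157, 176,  62,  12,  10,  11,
         7,  12,  42,  39,   9,   1,   0,   0,   0]), array([0.11  , 0.1125, 0.115 , 0.1175, 0.12  , 0.1225, 0.125 , 0.1275,
       0.13  , 0.1325, 0.135 , 0.1375, 0.14  , 0.1425, 0.145 , 0.1475,
       0.15  , 0.1525, 0.155 , 0.1575, 0.16  , 0.1625, 0.165 ]))
```

View pics/v6.png

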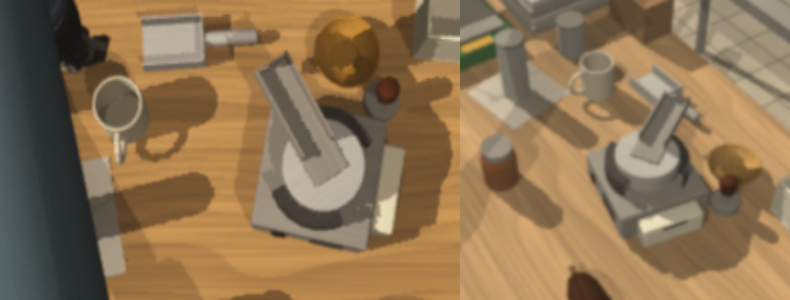

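The lever has turned about 93°. Its floor reads 0.130 m against about 0.1345 m before, so the cover has sprung up to about 4.5 mm and is locked. The tin, the drawer and the other things look right, and the arm is clear.

```bash
python3 -c "
from bench import arm
print(arm.job_done())"
```

```text
the job is handed in; nothing more can be done
None
```

The job is handed in at about 29 s: the tall tin stands upright on the slab, the drawer is fully home, and the cover is turned and locked, all confirmed by the last images and the contact forces.

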